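# Slide the battery box home into its charging bay

## Robot

A 6-joint arm with a two-finger parallel gripper is mounted at the origin on a cart in front of the work surface, level with it; the furniture and walls round the work are solid. World frame = base frame: x ahead of the robot, y to its left, z up, the work surface at z = 0. Lengths are in mm, angles in rad, forces in N, time in s.
With the tool pointing down it reaches from about 275 to 825 mm from the base axis. Payload 5.2 kg.
Tool frame: the origin (TCP) lies at the very end of the fingers, on their centre line; the grasp point (between the pads) lies 19 mm behind it; z points along the fingers, y is the line along which they close (so a half turn about z gives the same grasp; the last joint's range is limited). The gripper opens to 93 mm and grips with 3 to 60 N. Pads are 15 mm wide; open, the fingers measure 128 mm over their backs; the gripper's body (75 mm by 188 mm) begins 65 mm behind the grasp point.
Start: joints at [1.033, 0.259, 1.535, -0, 1.348, -0.203], TCP at [180.697, 519.474, 218.653] pointing down, gripper open.
Joint ranges: [-3.14, 3.14], [-0.91, 2.08], [0.19, 2.58], [-1.22, 4.36], [0.22, 2.71], [-3.12, 3.12]. Speed limits (rad/s): [2.57, 2.57, 3.14, 3.14, 3.14, 3.14].

## Interface

Orientations are given as [roll, pitch, yaw] about the fixed x, y, z axes, in that order (R = Rz(yaw) Ry(pitch) Rx(roll)).
In Python, from bench import robot gives the robot as it stands. The module is installed in compiled form; this text tells all that it offers. Calls block until the motion is done:
- robot.move_ptp(position, orientation): joint-space move of the TCP to a pose.
- robot.move_linear(position, ori=None, speed=150, f_stop=None): straight line of the TCP; ori=None keeps the orientation; speed is the mean speed in mm/s. With f_stop (N) it stops when the force on the tool has changed by that much, and returns True; else False.
- robot.move_j(angles): joint-space move.
- robot.move_gripper(opening): opening from 0.0 (shut) to 1.0 (fully open); the grip force is fixed at half the most; returns when the fingers have stopped.
- robot.sleep(seconds).
- robot.inverse_kinematics(position, orientation): joint angles nearest the present ones, or None.
- robot.get_image(name): name is "scene" or "top" or "wrist"; returns a dict with "img" (400x640x3 uint8, blue, green, red), "fovy" (degrees; the focal length in pixels is half the picture's height over the tangent of half this angle, whatever the lens; pixels are square), "cx", "cy" (the principal point, pixels), "k1" (the pictures are not rectified: a ray, as slopes to the right and down, at radius r is drawn at 1 + k1 r^2 times it, then the intrinsics apply), "eye" and "orientation" of the camera in the world. Camera axes: x right, y down, z forward; pixel columns grow to the right and rows downward; lengths in mm; the calibration is good to about 2 mm. A picture is of the moment at which its call begins. There is no depth.
A pose or a line that the arm cannot do raises robot.MotionError and nothing moves.
- robot.hand_in(): hands the job in; it is judged then, once.
Readings, each from a call of its own:
- robot.current_t(): time.
- robot.current_qpos(): joint angles.
- robot.current_joint_vel(): joint speeds.
- robot.current_joint_efforts(): joint torques, N m.
- robot.current_tcp_pos(): TCP position.
- robot.current_eef_rot(): TCP orientation.
- robot.current_contact_force(): force on the tool from outside, world axes, zero at the start.
- robot.current_ft_torque(): the same for the moment, N m.
- robot.current_gripper_width(): opening from 0.0 (shut) to 1.0 (fully open).
- robot.current_finger_force(): force on a finger pad.
Only numpy, scipy, OpenCV 4.12 (cv2) and the standard library are available. Lean on these libraries where they do the work, as an engineer would, in place of code of your own. Each camera call takes 0.05 s, during which the arm holds its last target. There are 200 camera calls.

## Task

Push the heavy orange battery box across the bench and straight into the open charging bay, until its far side is fully home, flush against the bay's stop. It tips easily, so push it low, near its base, and let it slide on its feet: do not grip, lift, carry or tip it. Leave the brass cube, the black tin and the white dish where they stand.

Things in the scene. Friction and masses are not known exactly. Their poses are not given: they have to be found in the camera images.
- battery_box: Heavy battery box, about 1.3 kg, orange case, black lid, grey handle folded flat. 84 mm along its x, 110 mm along its y, 88 mm high, flat upright sides. Origin: centre of its underside; z up, x towards the side with two brass contacts, which goes into the bay. It starts in front of the bay, to the left or right of its mouth, turned up to 0.3 rad relative to it. Case begins 4 mm above the bench.
- battery_box_foot (a point): Point midway between the two far feet of the battery box, 30 mm from its origin along its x, on the bench. The box stands on four grippy rubber feet 5 mm high, whose outer edges lie 30 mm (x) and 44 mm (y) from its centre. Sliding it takes about 7 to 18 N; pushed higher than 30 mm above the bench it may tip over its feet. The case is slippery.
- charging_bay: Charging bay fixed to the bench: grey stop block, 150 mm wide, 62 high, 28 thick, and two aluminium cheeks 32 mm high. Origin: on the bench, middle of the stop's front face; x from the mouth into the stop, z up. Inner faces of the cheeks at y = -60 and +60 mm, from the stop to x = -57 mm. No floor plate. With the box home, its origin is at x = -42 mm, y = 0 here, axes parallel.
- bay_mouth (a point): Middle of the bay's mouth, on the bench, 80 mm in front of the stop (x = -80 mm in the bay's frame). From the cheeks' ends, lips flare out to about 150 mm apart here. The box's near side ends 4 mm outside this line when it is home, so it can be pushed there from outside.
- doming_block: Bystander: brass cube, 42 mm, with round hollows, beside the way to the bay (on the other side from the battery box). Origin at the centre of its underside.
- flux_tin: Bystander: black round tin, 41 mm across, 24 mm high, to the left of the bay. Origin at the centre of its underside.
- enamel_dish: Bystander: white round dish, 75 mm across, 15 mm high, to the right of the bay. Origin at the centre of its underside.
Mind the look-alikes: they are no part of the job. What is shaped like the battery_box but purple or red is not meant.

How it is judged (in metres and radians):
At the end, for the whole second after the job is handed in: The battery box stands still and upright (within 0.05 rad) on the bench between the bay's cheeks, its middle at most 7 mm short of touching the stop, centred within 12 mm and turned by less than 0.08 rad relative to the bay; the robot is clear of everything (x of battery_box in the frame of charging_bay between -0.049 and -0.036 m and y of battery_box in the frame of charging_bay between -0.012 and 0.012 m and angle between the x axis of battery_box and the x axis of charging_bay, either way round below 0.08 rad and angle between battery_box's own z axis and vertical below 0.05 rad and height (world z) of battery_box below 0.006 m and linear speed of battery_box below 0.02 m/s).
It fails at once if the battery box is tipped by more than 0.2 rad (angle between battery_box's own z axis and vertical above 0.2 rad).
It fails at once if the battery box is lifted more than 15 mm off the bench (height (world z) of battery_box above 0.015 m).
It fails at once if the brass cube is moved more than 25 mm (distance of doming_block from where it was at the start of the episode above 0.025 m).
It fails at once if the black tin is moved more than 25 mm (distance of flux_tin from where it was at the start of the episode above 0.025 m).
It fails at once if the white dish is moved more than 25 mm (distance of enamel_dish from where it was at the start of the episode above 0.025 m).
It also fails if it takes over 64 s, if anything falls off the work surface, if the arm or the gripper's body presses on something with over 40 N, if the wrist force passes 120 N, or if a joint passes its speed limit or range.

## Working session

There is one attempt and no reset: what is moved stays moved. The work goes in short steps, each a Python script; the robot and the scene stay as the last script left them, time stands still between calls to the robot, and variables do not carry over. Pictures are saved under pics/ and viewed, at most 10 in all, crops included, and the job is handed in when it is done.

```bash
mkdir -p pics
cat > h.py <<'E'
import numpy as np, cv2
from scipy.spatial.transform import Rotation as R
from bench import robot
def snap(n,fn):
    d=robot.get_image(n); cv2.imwrite('pics/'+fn,d['img']); return d
def rot(d):
    o=np.array(d['orientation'],float)
    return o if o.shape==(3,3) else R.from_euler('xyz',o).as_matrix()
def ray(d,uv):
    f=200/np.tan(np.radians(d['fovy'])/2)
    p=(np.atleast_2d(uv).astype(float)-[d['cx'],d['cy']])/f
    q=p.copy()
    for _ in range(20): q=p/(1+d['k1']*(q**2).sum(1,keepdims=True))
    return np.c_[q,np.ones(len(q))]@rot(d).T
def plane(d,uv,z):
    r=ray(d,uv); e=np.array(d['eye'],float)
    return e+r*((z-e[2])/r[:,2:])
E
python3 - <<'E'
from h import *
import pickle
D={}
for n in('scene','top'):
    d=D[n]=snap(n,n+'0.png'); print(n,d['eye'],d['orientation'],d['fovy'],d['k1'],d['cx'],d['cy'])
pickle.dump(D,open('d0.pkl','wb'))
print(robot.current_t(),robot.current_eef_rot())
E
```

```text
scene [ -89.48211422 -402.65278309  826.32344159] [-2.42734495  0.0189112  -1.07169004] 49.822278193348154 -0.10712590739267916 325.2982114576448 201.60178917855805
top [268.46861589 -65.52232073 993.35755769] [-2.91888543e+00  2.04045944e-03 -1.69799733e+00] 55.960805090047245 0.02648524927210725 319.7919483545031 201.58967176346945
0.1 [-3.13990997e+00 -3.31677018e-04  2.80684719e+00]
```

View pics/top0.png

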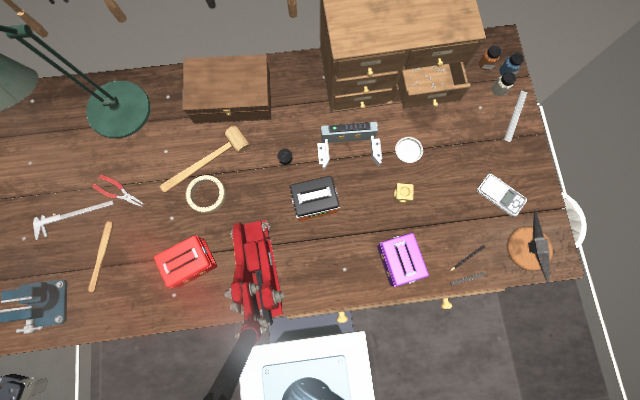

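View pics/scene0.png

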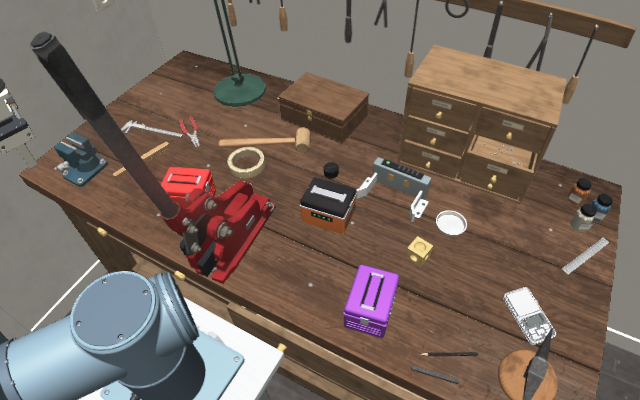

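Candidates for the box: red (185,261), purple (404,259), and black lid over an orange case at (315,197) in the top view. In the scene view that last one is at (328,205). Only it has an orange case and black lid and stands before the bay, left of the mouth. The stop is at (349,131), the cheeks at (323,152) and (376,148), the cube at (404,192), the tin at (285,157) and the dish at (409,150). I'll confirm this in an enlarged crop.

Run:
```python
from h import *
import pickle
D=pickle.load(open('d0.pkl','rb'))
a=D['top']['img'][110:230,265:435]; b=D['scene']['img'][145:265,290:460]
cv2.imwrite('pics/c0.png',np.hstack([cv2.resize(x,None,fx=2.35*1,fy=2.35,interpolation=cv2.INTER_CUBIC) for x in(a,b)]))
d=D['top']; 
for n,uv,z in [('lid',(315,195),88),('stopL',(321,126),62),('stopR',(378,122),62),('cheekL',(323,165),32),('cheekR',(378,161),32),('cube',(404,190),42),('tin',(285,155),24),('dish',(409,149),15)]: print(n,plane(d,uv,z).round(0))
```

```text
lid [[490. -80.  88.]]
stopL [[ 682. -120.   62.]]
stopR [[ 673. -271.   62.]]
cheekL [[ 583. -112.   32.]]
cheekR [[ 575. -260.   32.]]
cube [[ 485. -312.   42.]]
tin [[627. -14.  24.]]
dish [[ 604. -353.   15.]]
```

View pics/c0.png

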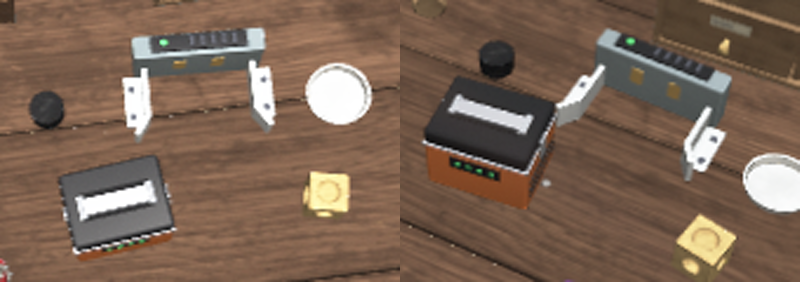

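Confirmed: the object at (315,197) has an orange case, black lid and grey handle, left of the bay mouth. The brass cube stands to the right at (404,192). The tall red press beside it is an obstacle, so I'll measure that along with the box and the bay.

Run:
```python
from h import *
import pickle
D=pickle.load(open('d0.pkl','rb')); t=D['top'];s=D['scene']
def tri(u,v):
    a,b=ray(t,u)[0],ray(s,v)[0]; e,f=np.array(t['eye']),np.array(s['eye'])
    k=np.linalg.lstsq(np.c_[a,-b],f-e,rcond=None)[0]; p,q=e+a*k[0],f+b*k[1]; return ((p+q)/2).round(0),np.linalg.norm(p-q).round(1)
g=cv2.cvtColor(t['img'],cv2.COLOR_BGR2HSV)
# lid: dark region + handle
m=((g[...,2]<75)&(g[...,1]<70)).astype(np.uint8); w=np.zeros_like(m); w[165:230,285:350]=1
m=cv2.morphologyEx(m*w,cv2.MORPH_OPEN,np.ones((2,2)))
c=max(cv2.findContours(m,0,2)[0],key=cv2.contourArea); r=cv2.minAreaRect(c); bp=cv2.boxPoints(r); print(r); P=plane(t,bp,88)[:,:2]; print(P.round(1),P.mean(0),np.linalg.norm(np.diff(P,axis=0),axis=1))
# red press
for d,win in((t,(220,290,215,345)),(s,(170,280,175,280))):
    h=cv2.cvtColor(d['img'],cv2.COLOR_BGR2HSV); q=((h[...,0]<8)|(h[...,0]>172))&(h[...,1]>150)
    y,x=np.nonzero(q[win[2]:win[3],win[0]:win[1]]); print('red',x.min()+win[0],x.max()+win[0],y.min()+win[2],y.max()+win[2])
print('press base z0',plane(t,[[240,225],[268,225],[248,320],[282,312]],0).round(0)[:,:2].tolist(), plane(s,[[210,275],[270,210],[180,255]],0).round(0)[:,:2].tolist())
print('lever tip',tri((215,398),(45,40)))
cv2.imwrite('pics/c1.png',np.hstack([cv2.resize(x,(400,500),interpolation=cv2.INTER_CUBIC) for x in(t['img'][200:400,150:310],s['img'][20:290,20:236])]))
```

```text
((311.5000305175781, 191.50003051757812), (1.697749376296997, 11.399173736572266), 75.96376037597656)
[[500.5 -58.3]
 [504.1 -86.4]
 [499.8 -86.8]
 [496.2 -58.8]] [500.1574441  -72.56271116] [28.31210084  4.34622457 28.28396854]
red 231 281 220 316
red 170 274 175 279
press base z0 [[455.0, 127.0], [446.0, 53.0], [212.0, 126.0], [220.0, 39.0]] [[220.0, 79.0], [443.0, 64.0], [229.0, 176.0]]
lever tip (array([156.,  63., 605.]), np.float64(56.5))
```

View pics/c1.png

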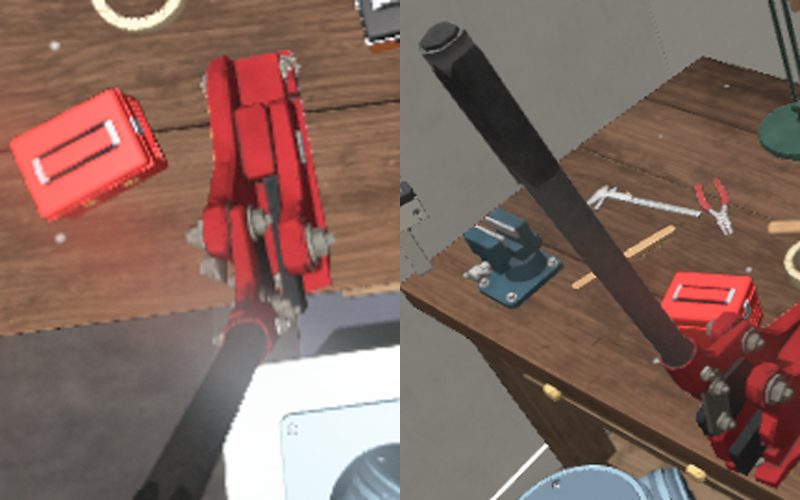

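The crop shows a bench shear at the left with a long lever leaning up towards the robot. It stands between the arm and the box, so I'll fit the arm's link lengths by probing IK and locate the lever.

Run:
```python
from h import *
import pickle
from scipy.optimize import least_squares
D=pickle.load(open('d0.pkl','rb')); t=D['top'];s=D['scene']
# lever: plane through top view line, cut by scene rays
a,b=ray(t,[[241,340],[207,398]]); n=np.cross(a,b); e=np.array(t['eye']); f=np.array(s['eye'])
print(a,b)
for v in((172,215),(140,165),(110,125),(75,75),(43,38)):
    r=ray(s,[v])[0]; print(v,(f+r*(n@(e-f))/(n@r)).round(0))
# stop / shear top points
X=[];Y=[]
rng=np.random.default_rng(0)
for _ in range(60):
    p=[rng.uniform(300,650),rng.uniform(-350,450),rng.uniform(20,400)]; o=[np.pi+rng.uniform(-.3,.3),rng.uniform(-.4,.4),rng.uniform(-3,3)]
    q=robot.inverse_kinematics(p,o)
    if q is not None: X.append(q);Y.append((p,o))
X=np.array(X);P=np.array([y[0] for y in Y]);O=R.from_euler('xyz',[y[1] for y in Y]).as_matrix()
print(len(X))
# wrist centre: WC = P - L*z_tool, planar model
def wc(p,q): 
    L1,L2,L3,d,h,r0,e2=p; A=q[:,1];B=A+q[:,2]
    r=r0+L1*np.sin(A)+L2*np.sin(B)+e2*np.cos(B); z=h+L1*np.cos(A)+L2*np.cos(B)-e2*np.sin(B); c,sn=np.cos(q[:,0]),np.sin(q[:,0])
    return np.c_[r*c-d*sn,r*sn+d*c,z]
g=lambda p:(wc(p,X)+p[2]*O[:,:,2]-P).ravel()
S=least_squares(g,[400,400,250,100,160,0,0]);print(S.x.round(1),np.abs(S.fun).max())
```

```text
[-0.10823999  0.22603281 -1.05570308] [-0.24301144  0.33255967 -1.08885709]
(172, 215) [202.  89. 227.]
(140, 165) [183.  84. 374.]
(110, 125) [166.  84. 466.]
(75, 75) [152.  83. 556.]
(43, 38) [137.  86. 614.]
60
[534.4 425.9 366.9 110.8 221.7   0.   60.2] 4.490630090003833e-12
```

Run:
```python
from h import *
import pickle
D=pickle.load(open('d0.pkl','rb')); t=D['top'];s=D['scene']
a,b=ray(t,[[249,338],[218,399]]); n=np.cross(a,b); e=np.array(t['eye']); f=np.array(s['eye'])
for v in((172,215),(140,165),(110,125),(75,75),(47,42)):
    r=ray(s,[v])[0]; print(v,(f+r*(n@(e-f))/(n@r)).round(0))
def proj(d,p):
    c=rot(d).T@(np.array(p,float)-d['eye']); q=c[:2]/c[2]; q=q*(1+d['k1']*(q@q)); return (q*200/np.tan(np.radians(d['fovy'])/2)+[d['cx'],d['cy']]).round(0), c[2].round()
th,A,B=1.033,.259,1.794
def pt(r,l,z): return [r*np.cos(th)-l*np.sin(th),r*np.sin(th)+l*np.cos(th),z]
for nme,p in dict(base0=(0,0,0),base=(0,0,222),sh=(0,110.8,222),elb=(534.4*np.sin(A),110.8,222+534.4*np.cos(A)),elb0=(534.4*np.sin(A),0,222+534.4*np.cos(A))).items(): print(nme,np.round(pt(*p)),proj(s,pt(*p)),proj(t,pt(*p)))
img=D['scene']['img']; cv2.imwrite('pics/c2.png',cv2.resize(img[:,:300],(600,800))[240:])
# bay + lid: print bright/grey masks
g=cv2.cvtColor(t['img'],cv2.COLOR_BGR2HSV); np.set_printoptions(linewidth=250)
print(g[170:222:3,288:345:3,2]); print(g[170:222:3,288:345:3,1]);
```

```text
(172, 215) [196.  79. 240.]
(140, 165) [177.  73. 384.]
(110, 125) [160.  72. 474.]
(75, 75) [146.  71. 563.]
(47, 42) [133.  73. 613.]
base0 [0. 0. 0.] (array([173., 377.]), np.float64(806.0)) (array([308., 405.]), np.float64(908.0))
base [  0.   0. 222.] (array([130., 328.]), np.float64(639.0)) (array([304., 443.]), np.float64(692.0))
sh [-95.  57. 222.] (array([ 61., 361.]), np.float64(603.0)) (array([278., 509.]), np.float64(669.0))
elb [-25. 174. 739.] (array([-145.,   15.]), np.float64(291.0)) (array([-167., 1101.]), np.float64(178.0))
elb0 [ 70. 118. 739.] (array([-75., -44.]), np.float64(327.0)) (array([  8., 744.]), np.float64(200.0))
[[109 121 136 139 139 127 132 137 141 144 144 137 128 124 128 132 127 135 138]
 [135 127 134 137 141 144 151 140 131 134 138 142 142 140 135 129 129 138 146]
 [137 138 123 119 118 119 129 134 134 127 126 124 118  80  79 118 111 108 112]
 [127 128 136 127 121 127 136 132  94  74  91  92  95  97 100 111 126 109 118]
 [108 121 134 131  92  72  93  94  93  95  96  97  97  99 101  72 120 125 118]
 [123  83  92  93  95  95  95  96  97  96  97 100  99
[... 1697 characters left out ...]
 5   0   1   1   1   1   0   0   3   4   9   5   3   4   6 104 103]
 [105  98   6   2   5   0   5   5   5  14   3   2   2   4   2   6   5 103 104]
 [103 100  10   7   3   4   2   2   2   4   2   4   2   6   4   4   4  97 102]
 [101 103  54   0   7   2   2   4   4   4   2   0   2   4   2   3   8  67 101]
 [105 105  99   2   2   2   4   4   2   4   4   3   9   8   1  49 119 107 104]
 [102 103 103   2   2   4   3  10   5  17   5  31  97 140 185 183 152 104 105]
 [101 101 102   6   0  18   2  26  69 115 179 180 152 105 100 104 106 102 102]
 [102 101 102  50 176 183 181 184 143 105 103 104 104 101 105 106 101 104 101]
 [100 102 103 103 116 107 102 103 105 102 102 104 104 103 102 102 105 101 104]]
```

View pics/c2.png

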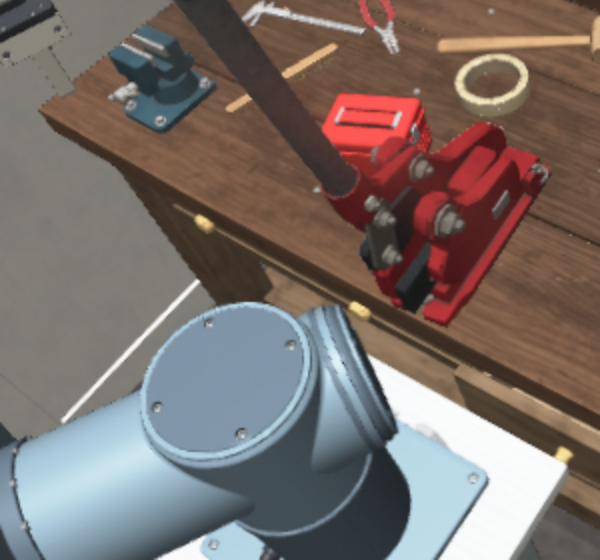

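The arm is UR-like: the upper arm sits well to the side, and the lever tip is near (133,73,613). I'll fold up high, swing part way and check the clearance from the scene camera.

Run:
```python
from h import *
robot.move_j([1.033,-.3,1.3,0,1.348,-.2]); print(robot.current_tcp_pos(),robot.current_t())
robot.move_j([0.5,-.3,1.3,0,1.348,-.2]); print(robot.current_tcp_pos(),robot.current_t(),robot.current_contact_force())
d=snap('scene','s1.png')
```

```text
[158.67325318 482.1015876  651.89655916] 1.7
[380.66583482 334.81726912 654.10155804] 2.7167 [-0.74706157  0.38779817 -0.15588886]
```

View pics/s1.png

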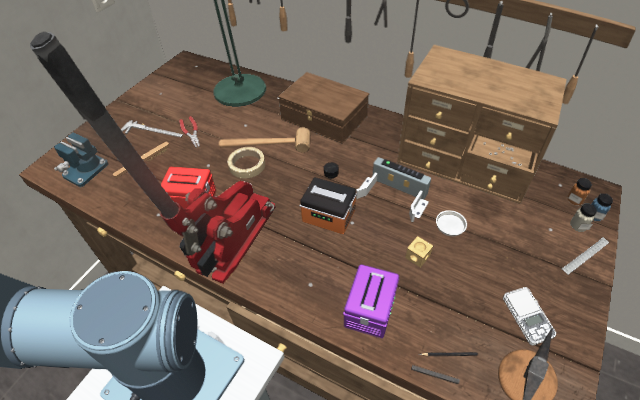

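Run:
```python
from h import *
robot.move_j([-.25,-.3,1.3,0,1.348,-.2]); print(robot.current_tcp_pos(),robot.current_t())
d=snap('scene','s2.png')
def proj(d,p):
    c=rot(d).T@(np.array(p,float)-d['eye']); q=c[:2]/c[2]; q=q*(1+d['k1']*(q@q)); return (q*200/np.tan(np.radians(d['fovy'])/2)+[d['cx'],d['cy']]).round(0).tolist()
for th in(.5,-.25):
  for L in(100,150,200,250): print(th,L,proj(d,[-L*np.sin(th),L*np.cos(th),222]))
```

```text
[506.40895255 -14.07309599 654.71479898] 4.125
0.5 100 [71.0, 327.0]
0.5 150 [42.0, 325.0]
0.5 200 [15.0, 324.0]
0.5 250 [-10.0, 323.0]
-0.25 100 [99.0, 289.0]
-0.25 150 [86.0, 271.0]
-0.25 200 [73.0, 254.0]
-0.25 250 [62.0, 239.0]
```

View pics/s2.png

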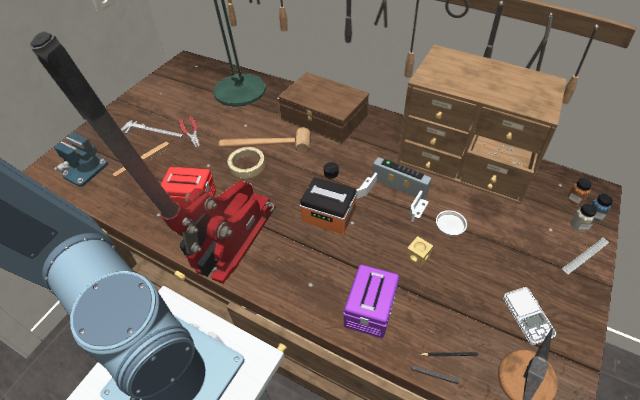

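The scene views show the upper arm well to the side, with its inner face about 160 mm from the base plane, and the lever at (45,40)–(172,215). The clearance to the lever will be tight in the low poses. I'll look with the wrist camera at the lever, then over the bay and box, for better numbers.

```bash
cat >> h.py <<'E'
def proj(d,p):
    c=rot(d).T@(np.array(p,float)-d['eye']); q=c[:2]/c[2]; q=q*(1+d['k1']*(q@q)); return q*200/np.tan(np.radians(d['fovy'])/2)+[d['cx'],d['cy']]
E
python3 - <<'E'
from h import *
import pickle
D={}
robot.move_j([-.25,-.3,1.3,0,2.0,-.2])
D['w1']=snap('wrist','w1.png')
robot.move_j([-.25,-.3,1.3,0,1.348,-.2])
q=robot.inverse_kinematics([520,-130,430],[np.pi,0,0]); print('ik',q)
if q is not None and abs(q[0])<.8 and abs(q[3])<.3: robot.move_j(q); D['w2']=snap('wrist','w2.png')
pickle.dump(D,open('d1.pkl','wb'))
for k,d in D.items():
    print(k,d['eye'].round(0),np.array(d['orientation']).round(3),d['fovy'],d['k1'],[proj(d,p).round() for p in((196,79,240),(146,71,563),(133,73,613),(490,-80,88),(660,-195,62))])
s=cv2.imread('pics/s2.png')[140:400,0:210]
m=np.zeros((600,800,3),np.uint8); m[:400,:640]=0
m[:250,:400]=cv2.resize(D['w1']['img'],(400,250)); 
m[250:600,:560]=cv2.resize(D['w2']['img'],(560,350)) if 'w2' in D else 0
m[:247,420:620]=cv2.resize(s,(200,247))
cv2.imwrite('pics/m1.png',m); print(robot.current_t())
E
```

```text
ik [-4.53194885e-01  1.82847459e-01  1.13180795e+00 -4.44089210e-16
  1.82693725e+00  1.11760144e+00]
w1 [285. 123. 710.] [ 2.818 -0.141 -0.047] 64.83433031759242 -0.057286360964540324 [array([211., 129.]), array([-11., 230.]), array([-142.,  284.]), array([376., 188.]), array([439., 224.])]
w2 [ 601. -131.  596.] [ 2.848e+00 -1.000e-03 -1.569e+00] 64.83433031759242 -0.057286360964540324 [array([178., 387.]), array([114., 628.]), array([314., 206.]), array([287., 173.]), array([358.,  65.])]
7.2583
```

View pics/m1.png

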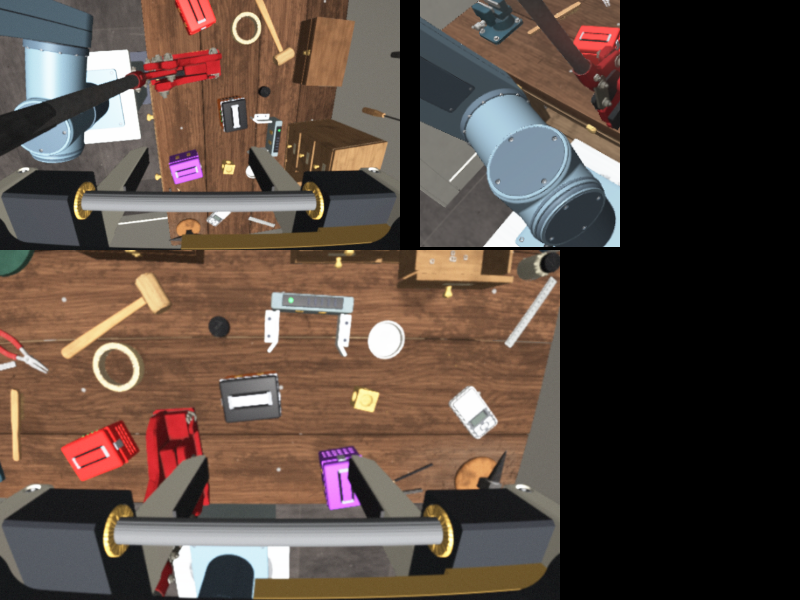

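The mosaic shows the lever at w1 panel (135,80)–(0,130) matching my triangulation. The upper arm is at the top left of that panel, beyond the shoulder tube. In w2 the lid is at about (286,169), the stop at (358,60) and the cheeks at about (310,90) and (395,95). Next I'll measure the box, the bay and the upper arm's offset.

```bash
cat > meas.py <<'E'
from h import *
def lid(d,guess):
    # lid outline: low-saturation region round the projected lid, seen at z=88
    c=proj(d,[*guess,88]); hsv=cv2.cvtColor(d['img'],cv2.COLOR_BGR2HSV)
    m=(hsv[...,1]<45).astype(np.uint8); w=np.zeros_like(m); x,y=c.astype(int); w[max(0,y-42):y+42,max(0,x-50):x+50]=1
    m=cv2.morphologyEx(m*w,cv2.MORPH_CLOSE,np.ones((5,5))); m=cv2.morphologyEx(m,cv2.MORPH_OPEN,np.ones((5,5)))
    cs=cv2.findContours(m,0,2)[0]; k=max(cs,key=cv2.contourArea)
    P=plane(d,cv2.convexHull(k)[:,0],88)[:,:2].astype(np.float32); r=cv2.minAreaRect(P); return r
def stop(d,guess):
    c=proj(d,[*guess,62]); hsv=cv2.cvtColor(d['img'],cv2.COLOR_BGR2HSV)
    m=((hsv[...,0]>85)&(hsv[...,0]<125)&(hsv[...,1]>25)).astype(np.uint8); w=np.zeros_like(m); x,y=c.astype(int); w[max(0,y-25):y+30,max(0,x-65):x+65]=1
    m=cv2.morphologyEx(m*w,cv2.MORPH_CLOSE,np.ones((5,5))); k=max(cv2.findContours(m,0,2)[0],key=cv2.contourArea)
    return cv2.minAreaRect(plane(d,cv2.convexHull(k)[:,0],62)[:,:2].astype(np.float32))
def white(d,guess,z=32):
    # cheeks: bright white, near guess
    c=proj(d,[*guess,z]); g=d['img'].min(2); m=(g>170).astype(np.uint8); w=np.zeros_like(m); x,y=c.astype(int); w[y-32:y+32,x-22:x+22]=1
    k=max(cv2.findContours(m*w,0,2)[0],key=cv2.contourArea); return plane(d,k[:,0],z)[:,:2]
E
python3 - <<'E'
from meas import *
import pickle
D=pickle.load(open('d1.pkl','rb'));T=pickle.load(open('d0.pkl','rb'))['top']
d=D['w1']; th=-.25
for u in((88,50),(88,66),(60,60),(110,70)):
    p=plane(d,[u],222)[0]; print('arm',u,'L',(-np.sin(th)*p[0]+np.cos(th)*p[1]).round(),'r',(np.cos(th)*p[0]+np.sin(th)*p[1]).round())
for n,d in(('w2',D['w2']),('top',T)):
    for f,a in((lid,((488,-80),)),(stop,((665,-195),)),):
        try: print(n,f.__name__,f(d,*a))
        except Exception as e: print(n,e)
    for g in((610,-120),(600,-265)):
        try:
            w=white(d,g); print(n,'cheek',w.min(0).round(),w.max(0).round(),w.mean(0).round())
        except Exception as e: print(n,e)
im=D['w2']['img']; cv2.imwrite('pics/m2.png',cv2.resize(im[30:210,230:430],(667,600),interpolation=cv2.INTER_CUBIC))
E
```

```text
arm (88, 50) L 200.0 r -6.0
arm (88, 66) L 179.0 r -6.0
arm (60, 60) L 181.0 r -43.0
arm (110, 70) L 179.0 r 24.0
w2 lid ((497.06304931640625, -79.49015045166016), (84.13024139404297, 111.76350402832031), 5.985287666320801)
w2 stop ((669.9945068359375, -136.02151489257812), (16.357351303100586, 28.51436424255371), 0.1487918645143509)
w2 cheek [ 580. -133.] [ 657. -104.] [ 616. -117.]
w2 cheek [ 572. -272.] [ 652. -249.] [ 609. -260.]
top lid ((486.1927795410156, -77.679931640625), (88.31783294677734, 113.96502685546875), 6.1806159019470215)
top stop ((582.10009765625, -256.65301513671875), (0.0, 0.0), 0.0)
top cheek [ 578. -133.] [ 656. -102.] [ 608. -119.]
top cheek [ 572. -273.] [ 648. -249.] [ 610. -263.]
```

View pics/m2.png

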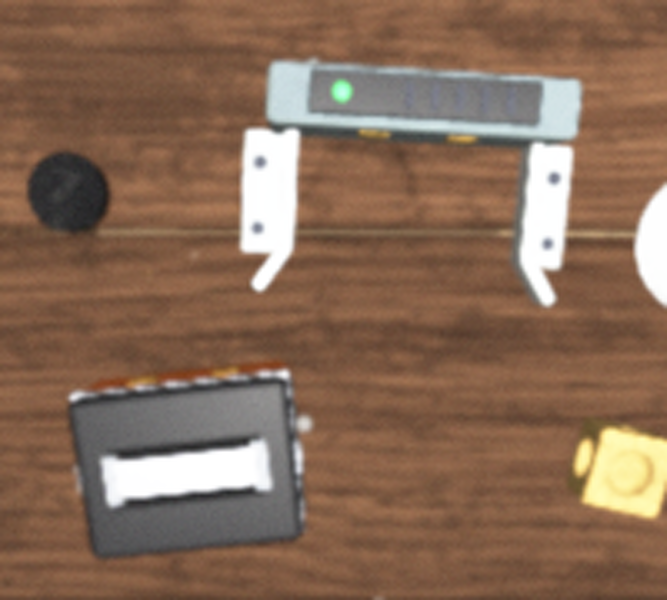

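The crop confirms the brass contacts on the box's far (+x) side. The stop's top front edge runs (268,122)–(578,138), and the cheeks' inner top edges are at x≈297 (left) and x≈530 (right). I'll turn these into a bay frame and start the side push.

Run:
```python
from meas import *
import pickle
d=pickle.load(open('d1.pkl','rb'))['w2']
f=lambda pts: np.array(pts)/np.array([667/200,600/180])+[230,30]
S=plane(d,f([[268,123],[578,138],[270,62],[580,80]]),62)[:,:2]; print('stop',S.round(1),np.linalg.norm(S[0]-S[1]))
C=plane(d,f([[299,135],[294,245],[530,148],[524,250]]),32)[:,:2]; print('cheek',C.round(1))
v=S[0]-S[1]; yaw=np.arctan2(v[1],v[0])-np.pi/2; print('yaw',yaw,'mid',S[:2].mean(0))
cm=(C[0]+C[2])/2; print('width',np.linalg.norm(C[0]-C[2]))
ex=np.array([np.cos(yaw),np.sin(yaw)]); ey=np.array([-ex[1],ex[0]]); O=S[:2].mean(0)
print('cheek mid y in bay',[(c-O)@ey for c in C],'x',[(c-O)@ex for c in C],'home',O-42*ex)
# IK checks for pushing poses: tool z, closing axis along heading yb, tip tilt t
def ori(push,t,lean=0):
    p=np.array([np.cos(push),np.sin(push),0]); z=np.array([0,0,-1.])*np.cos(t)+p*np.sin(t); s=np.cross([0,0,1],p)
    y=s; x=np.cross(y,z); M=np.c_[x,y,z]; return M
for nm,pos,push,t in(('sideup',(495,-2,200),-np.pi/2+.1,.15),('side',(495,-2,12),-np.pi/2+.1,.15),('sideend',(480,-125,12),-np.pi/2+yaw,.3),('back',(430,-185,12),yaw,.15),('backend',(560,-193,12),yaw,.15)):
    for k in(0,1):
        M=ori(push,t); 
        if k: M=M@np.diag([-1,-1,1])
        q=robot.inverse_kinematics(list(pos),R.from_matrix(M).as_euler('xyz').tolist()); print(nm,k,None if q is None else np.round(q,2))
```

```text
stop [[ 657.4 -119.2]
 [ 651.7 -267.8]
 [ 684.6 -120.2]
 [ 677.8 -267. ]] 148.7587610127961
cheek [[ 654.9 -134.1]
 [ 601.1 -131.7]
 [ 649.4 -251.3]
 [ 599.2 -251.1]]
yaw -0.03854639447179209 mid [ 654.58073225 -193.47522541]
width 117.31030479225745
cheek mid y in bay [np.float64(59.32478059183346), np.float64(59.67802307687136), np.float64(-57.98169961276762), np.float64(-59.68284218801915)] x [np.float64(-1.9729993223172355), np.float64(-55.8258867051958), np.float64(-2.9202651033293336), np.float64(-53.12281255199502)] home [ 612.6119307  -191.85667772]
sideup 0 [-0.12  0.17  1.7  -0.16  1.24 -0.17]
sideup 1 [-0.12  0.17  1.7  -0.16  1.24  2.97]
side 0 [-0.12  0.41  1.92 -0.21  0.79 -0.08]
side 1 [-0.12  0.41  1.92 -0.21  0.79  3.07]
sideend 0 [-0.27  0.42  1.95 -0.44  0.75  0.09]
sideend 1 [-0.27  0.42  1.95 -0.44  0.75 -3.05]
back 0 [-0.72  0.31  2.1   0.16  0.62 -2.38]
back 1 [-0.72  0.31  2.1   0.16  0.62  0.76]
backend 0 [-0.57  0.47  1.8   0.11  0.74 -2.18]
backend 1 [-0.57  0.47  1.8   0.11  0.74  0.96]
```

```bash
cat >> h.py <<'E'
def ori(push,t,lean=0):
    # tool pointing down, tip tilted by t towards heading 'push'; lean>0 moves the wrist to the left of that heading
    p=np.array([np.cos(push),np.sin(push),0]); s=np.array([-p[1],p[0],0])
    z=np.array([0,0,-1.])+p*np.tan(t)-s*np.tan(lean); z/=np.linalg.norm(z)
    y=s-z*(s@z); y/=np.linalg.norm(y); return np.c_[np.cross(y,z),y,z]
def ik(pos,M):
    best=None
    for F in(np.eye(3),np.diag([-1.,-1,1])):
        e=R.from_matrix(M@F).as_euler('xyz').tolist(); q=robot.inverse_kinematics(list(map(float,pos)),e)
        if q is not None and (best is None or abs(q[5])<abs(best[0][5])): best=(np.array(q),e)
    return best
LEV=np.array([[198,80,235],[133,73,620.]])
def clear(q):
    c,s=np.cos(q[0]),np.sin(q[0]); W=lambda r,l,z:np.array([r*c-l*s,r*s+l*c,z])
    A=q[1];B=A+q[2]; e=(534.4*np.sin(A),222+534.4*np.cos(A))
    f=(e[0]+60*np.cos(B),e[1]-60*np.sin(B)); w=(f[0]+426*np.sin(B),f[1]+426*np.cos(B))
    k=np.linspace(0,1,60)[:,None]; seg=lambda a,b:a+k*(b-a); L=seg(*LEV)
    dist=lambda X:np.sqrt(((X[:,None]-L[None])**2).sum(2)).min()
    return [dist(seg(W(0,235,222),W(e[0],235,e[1]))).round(),dist(seg(W(e[0],235,e[1]),W(e[0],110,e[1]))).round(),dist(seg(W(f[0],110.8,f[1]),W(w[0],110.8,w[1]))).round()]
E
python3 - <<'E'
from h import *
yaw=-.0385
for nm,pos,push,t,l in(('side',(495,-2,12),-np.pi/2+.1,.15,0),('sideend',(480,-130,12),-np.pi/2+yaw,.2,0),('sideend',(480,-130,12),-np.pi/2+yaw,.3,0),('up',(430,-185,150),yaw,.1,0),('back',(430,-185,12),yaw,.12,0),('back',(430,-185,12),yaw,.12,.15),('back',(430,-185,12),yaw,.12,.3),('mid',(500,-188,12),yaw,.12,.0),('mid',(500,-188,12),yaw,.12,.15),('end',(560,-193,12),yaw,.12,.0),('end',(560,-193,12),yaw,.12,.15)):
    b=ik(pos,ori(push,t,l)); print(nm,t,l,None if b is None else (b[0].round(2),clear(b[0])))
E
```

```text
side 0.15 0 (array([-0.12,  0.41,  1.92, -0.21,  0.79, -0.08]), [np.float64(143.0), np.float64(130.0), np.float64(72.0)])
sideend 0.2 0 (array([-0.35,  0.41,  1.94, -0.28,  0.75, -0.11]), [np.float64(111.0), np.float64(145.0), np.float64(85.0)])
sideend 0.3 0 (array([-0.28,  0.42,  1.95, -0.44,  0.75,  0.08]), [np.float64(121.0), np.float64(142.0), np.float64(82.0)])
up 0.1 0 (array([-0.69,  0.11,  1.9 ,  0.07,  1.05,  0.88]), [np.float64(87.0), np.float64(133.0), np.float64(69.0)])
back 0.12 0 (array([-0.71,  0.32,  2.08,  0.12,  0.66,  0.81]), [np.float64(69.0), np.float64(158.0), np.float64(102.0)])
back 0.12 0.15 (array([-0.59,  0.3 ,  2.12, -0.12,  0.54,  1.12]), [np.float64(84.0), np.float64(143.0), np.float64(85.0)])
back 0.12 0.3 (array([-0.47,  0.31,  2.15, -0.48,  0.49,  1.56]), [np.float64(99.0), np.float64(136.0), np.float64(72.0)])
mid 0.12 0.0 (array([-0.61,  0.41,  1.92,  0.1 ,  0.72,  0.92]), [np.float64(76.0), np.float64(172.0), np.float64(118.0)])
mid 0.12 0.15 (array([-0.51,  0.39,  1.96, -0.13,  0.62,  1.21]), [np.float64(89.0), np.float64(157.0), np.float64(100.0)])
end 0.12 0.0 (array([-0.56,  0.49,  1.78,  0.08,  0.78,  0.99]), [np.float64(80.0), np.float64(191.0), np.float64(142.0)])
end 0.12 0.15 (array([-0.47,  0.47,  1.81, -0.14,  0.69,  1.25]), [np.float64(92.0), np.float64(176.0), np.float64(123.0)])
```

Bay fit checks out: width 149 mm, cheeks at ±59 mm, origin (654.6,-193.5), yaw -0.039. The box is at about (491,-79) with yaw 0.105. Now the side push with two part-open fingers, tip leading and low.

```bash
cat >> h.py <<'E'
def go(pos,M,lin=None,f=None,minc=70):
    q,e=ik(pos,M); q0=np.array(robot.current_qpos()); c=np.min([clear(q0+(q-q0)*k) for k in np.linspace(0,1,12)],axis=0)
    print('go',np.round(pos),'clear',c,'dq',np.abs(q-q0).max().round(2))
    assert c.min()>=minc and c[1]>100, 'too near lever'
    if lin: r=robot.move_linear(list(map(float,pos)),e,speed=lin,f_stop=f)
    else: r=robot.move_ptp(list(map(float,pos)),e)
    print('  ->',r,np.round(robot.current_tcp_pos(),1),'F',np.round(robot.current_contact_force(),1),'t',round(robot.current_t(),1)); return r
BO=np.array([654.6,-193.5]); YAW=-.0385; EX=np.array([np.cos(YAW),np.sin(YAW)]); EY=np.array([-EX[1],EX[0]])
E
python3 - <<'E'
from h import *
h=-np.pi/2
robot.move_gripper(.45)
M=ori(h+.105,.1)
go((486,-6,160),M)
r=go((486,-6,12),M,lin=80,f=10)
if not r: go((484,-40,12),M,lin=30,f=5)
E
```

```text
go [486  -6 160] clear [111. 127.  53.] dq 1.35Traceback (most recent call last):
  File "<stdin>", line 5, in <module>
  File "h.py", line 42, in go
    assert c.min()>=minc and c[1]>100, 'too near lever'
           ^^^^^^^^^^^^^^^^^^^^^^^^^^
AssertionError: too near lever
```

Run:
```python
from h import *
h=-np.pi/2
print('now',clear(np.array(robot.current_qpos())))
for x,y in((486,-6),(540,0),(570,0)):
  for lean in(0,-.3,.3):
    out=[]
    for z in(12,60,110,160,250,430):
        b=ik((x,y,z),ori(h+.105,.1,lean)); out.append(None if b is None else int(clear(b[0])[2]))
    print(x,y,lean,out)
for y in(-190,):
  for x in(400,430):
    for lean in(0,.15,.3):
      out=[]
      for z in(12,60,110,160,250,430):
        b=ik((x,y,z),ori(YAW,.1,lean)); out.append(None if b is None else [int(v) for v in clear(b[0])])
      print('back',x,lean,out)
```

```text
now [np.float64(111.0), np.float64(128.0), np.float64(75.0)]
486 -6 0 [70, 59, 53, 53, 62, 90]
486 -6 -0.3 [40, 22, 14, 16, 37, 106]
486 -6 0.3 [126, 104, 87, 75, 66, 75]
540 0 0 [89, 72, 63, 61, 64, 72]
540 0 -0.3 [61, 45, 37, 37, 51, 99]
540 0 0.3 [156, 138, 122, 109, 96, 112]
570 0 0 [105, 85, 71, 64, 62, 70]
570 0 -0.3 [70, 56, 48, 46, 56, 94]
570 0 0.3 [173, 157, 143, 132, 120, 142]
back 400 0 [[65, 156, 101], [71, 139, 82], [79, 134, 70], [87, 136, 66], [98, 149, 71], [99, 158, 96]]
back 400 0.15 [[80, 142, 82], [88, 132, 63], [98, 135, 53], [109, 145, 50], [123, 165, 60], [124, 178, 101]]
back 400 0.3 [[95, 134, 67], [103, 129, 47], [115, 138, 36], [129, 154, 34], [149, 180, 48], [150, 198, 101]]
back 430 0 [[69, 160, 105], [74, 142, 87], [80, 134, 75], [87, 133, 70], [99, 142, 73], [105, 149, 92]]
back 430 0.15 [[83, 146, 88], [89, 132, 70], [97, 131, 59], [106, 138, 56], [122, 154, 64], [130, 166, 97]]
back 430 0.3 [[98, 138, 76], [104, 128, 56], [112, 131, 45], [123, 143, 42], [142, 165, 53], [156, 182, 98]]
```

Run:
```python
from h import *
h=-np.pi/2+.105
go((540,4,300),ori(h,.1,.3))
r=go((540,4,30),ori(h,.1,.3),lin=100,f=12)
assert not r
r=go((487,-4,15),ori(h,.1,.08),lin=60,f=12)
if not r: go((485,-40,15),ori(h,.1,.08),lin=30,f=5)
```

```text
go [540   4 300] clear [111. 123.  74.] dq 1.32
  -> False [540.2   3.7 300.4] F [ 0.2 -0.9  0.5] t 9.4
go [540   4  30] clear [144. 129.  94.] dq 0.55
  -> False [540.2   4.   30.3] F [ 0.2 -0.1  0.3] t 12.3
go [487  -4  15] clear [138. 136.  78.] dq 0.38
  -> False [487.8  -4.1  15.2] F [0.4 0.2 0. ] t 13.3
go [485 -40  15] clear [128. 136.  78.] dq 0.07
  -> True [486.4 -13.   14.6] F [0.5 1.  0.1] t 13.9
```

Contact came at y=-13, with -16 predicted. Pushing across to the bay's centre line.

Run:
```python
from h import *
h=-np.pi/2
r=go((488,-60,15),ori(h+.03,.15,.08),lin=45,f=35)
if not r:
    r=go((490,-124,15),ori(h+YAW,.2,.08),lin=45,f=35)
from meas import lid
c=BO-165*EX
d=snap('top','t2.png'); print('top',lid(d,c)); 
d=snap('wrist','w3.png'); print([proj(d,p).round() for p in((490,-187,88),)])
print(robot.current_eef_rot())
```

```text
go [488 -60  15] clear [127. 137.  79.] dq 0.06
  -> False [487.2 -57.9  14.1] F [ 1.8  8.9 -1.7] t 15.1
go [ 490 -124   15] clear [114. 142.  85.] dq 0.09
  -> False [ 488.7 -121.6   13.7] F [ 1.2  9.8 -2.4] t 16.7
top ((464.1676025390625, -165.76998901367188), (146.77792358398438, 149.17530822753906), 71.9994888305664)
[array([315., 449.])]
[-3.06055138  0.1963523   1.53179993]
```

Run:
```python
from h import *
from meas import lid
h=-np.pi/2
go((491,-95,15),ori(h+YAW,.15,.08),lin=80)
go((530,-80,120),ori(h+YAW,.1,.3),lin=150)
go((530,-80,350),ori(h+YAW,.1,.3),lin=200)
go((440,-188,400),ori(YAW,.0,0))
robot.move_gripper(.7)
c=BO-165*EX
for n in('wrist','top'):
    d=snap(n,n+'3.png'); r=lid(d,c); p=np.array(r[0])-BO; print(n,r,'bay frame',p@EX,p@EY,'eye',np.round(d['eye']), proj(d,[*c,88]).round())
```

```text
go [491 -95  15] clear [114. 151.  94.] dq 0.06
  -> False [491.1 -95.3  15.1] F [-0.5  0.5  1.2] t 17.3
go [530 -80 120] clear [117. 151.  94.] dq 0.55
  -> False [529.2 -80.  119.3] F [-0.5 -0.1 -0.1] t 18.2
go [530 -80 350] clear [121. 133. 104.] dq 0.49
  -> False [529.6 -79.9 348.8] F [ 0.7 -0.5 -0.2] t 19.5
go [ 440 -188  400] clear [102. 126.  74.] dq 1.21
  -> False [ 440.  -187.8  399.4] F [-0.1  0.3 -1.1] t 20.6
wrist ((486.9310607910156, -186.83448791503906), (110.558349609375, 80.42460632324219), 87.78837585449219) bay frame -167.801249738393 0.20691315649313596 eye [ 521. -192.  565.] [315. 125.]
top ((515.496826171875, -208.21434020996094), (213.09185791015625, 168.7071075439453), 82.61312103271484) bay frame -138.4337315630733 -20.057585657177228 eye [268. -66. 993.] [358. 190.]
```

The box is aligned: 0.2 mm off the bay's axis and parallel, 168 mm from the stop. Now I'll come in behind it and push straight in.

Run:
```python
from h import *
P=lambda x,z:(*(BO+x*EX),z)
go(P(-237,160),ori(YAW,.1,0),minc=62)
assert not go(P(-237,13),ori(YAW,.12,0.03),lin=100,f=12,minc=64)
assert go(P(-195,13),ori(YAW,.12,.05),lin=30,f=5,minc=64)
r=go(P(-120,13),ori(YAW,.12,.05),lin=45,f=35)
if not r: r=go(P(-86,13),ori(YAW,.12,.05),lin=25,f=25)
p=np.array(robot.current_tcp_pos()[:2])-BO; print('tcp in bay',p@EX,p@EY,r)
```

```text
go [ 418. -184.  160.] clear [ 89. 135.  67.] dq 0.67
  -> False [ 418.8 -185.3  161.3] F [0.2 0.5 0.1] t 22.2
go [ 418. -184.   13.] clear [ 71. 133.  67.] dq 0.45
  -> False [ 418.2 -184.7   13.5] F [ 0.3 -0.4  1. ] t 23.9
go [ 460. -186.   13.] clear [ 71. 152.  96.] dq 0.11
  -> True [ 433.9 -184.5   12.4] F [ 0.5 -0.1 -0.1] t 24.6
go [ 535. -189.   13.] clear [ 73. 154.  98.] dq 0.22
  -> False [ 529.1 -186.4   10.4] F [-11.6   0.5   0.2] t 27.0
go [ 569. -190.   13.] clear [ 83. 176. 123.] dq 0.09
  -> False [ 562.  -187.8   10.2] F [-14.9  -0.4   3.4] t 28.5
tcp in bay -92.70540352652554 2.1316921487777085 False
```

Run:
```python
from h import *
P=lambda x,z:(*(BO+x*EX),z)
for x in(-80,-74,-68):
    r=go(P(x,14),ori(YAW,.12,.05),lin=15,f=22); p=np.array(robot.current_tcp_pos()[:2])-BO; print((p@EX).round(1),r)
    if r or abs(robot.current_contact_force()[0])>32: break
```

```text
go [ 575. -190.   14.] clear [ 85. 186. 137.] dq 0.02
  -> True [ 561.6 -187.4    9.7] F [ 0.4 -0.   0.6] t 28.9
-93.2 True
```

The force jumped with no advance, so the box is against the stop. I'll back off and check.

Run:
```python
from h import *
from meas import lid
P=lambda x,z:(*(BO+x*EX),z)
go(P(-125,16),ori(YAW,.12,.05),lin=60)
go(P(-160,120),ori(YAW,.0,0),lin=120,minc=60)
go(P(-160,400),ori(YAW,.0,0),lin=200,minc=60)
d=snap('wrist','w4.png'); c=BO-42*EX; r=lid(d,c); p=np.array(r[0])-BO; print(r,p@EX,p@EY)
u=proj(d,[*c,60]).astype(int); print(u); cv2.imwrite('pics/f.png',cv2.resize(d['img'][max(0,u[1]-80):u[1]+90,u[0]-110:u[0]+110],(760,580),interpolation=cv2.INTER_CUBIC))
```

```text
go [ 530. -189.   16.] clear [ 83. 172. 119.] dq 0.09
  -> False [ 530.  -189.    16.3] F [ 0.2 -0.4  0.3] t 29.6
go [ 495. -187.  120.] clear [ 83. 143.  89.] dq 0.39
  -> False [ 494.4 -187.   119.3] F [-0.5  0.7 -0.8] t 30.6
go [ 495. -187.  400.] clear [ 86. 130.  78.] dq 0.64
  -> False [ 494.4 -187.1  398.8] F [ 0.6 -0.3  0.1] t 32.2
((620.1786499023438, -191.0374755859375), (142.89170837402344, 98.50035858154297), 87.75801849365234) -34.490626495841475 1.1358049830993564
[317  77]
```

View pics/f.png

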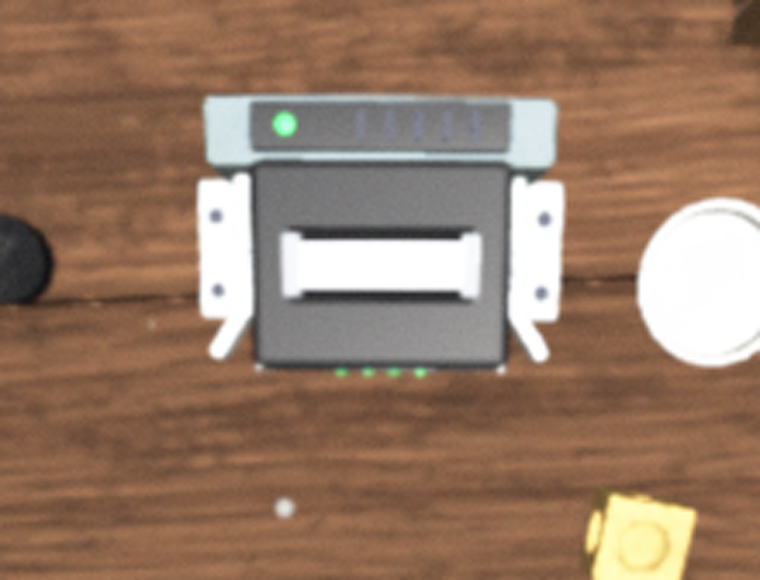

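The box sits square and centred between the cheeks. Its far edge, at y≈165 px, is against the stop. The tin, dish and cube are undisturbed, and the arm is clear.

```bash
python3 -c "
from bench import robot
print(robot.hand_in())"
```

```text
the job is handed in; nothing more can be done
None
```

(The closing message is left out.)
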